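# Set the telescoping strap stop one hole longer

### The arm

A 6-joint arm with a two-finger parallel gripper is mounted at the origin on a cart in front of the work surface, level with it; the furniture and walls round the work are solid. World frame = base frame: x ahead of the robot, y to its left, z up, the work surface at z = 0. Lengths are in mm, angles in rad, forces in N, time in s.
With the tool pointing down it reaches from about 350 to 875 mm from the base axis. Payload 4.2 kg.
Tool frame: the origin (TCP) lies midway between the tips of the shut fingers; the grasp point (between the pads) lies 19 mm behind it (arm.tcp_to_grasp is the distance from the TCP to the grasp point, in mm); z points along the fingers, y is the line along which they close (so a half turn about z gives the same grasp; the last joint's range is limited). The gripper opens to 85 mm and grips with 20 to 120 N. Pads are 22 mm wide; open, the fingers measure 114 mm over their backs; the gripper's body (76 mm by 85 mm) begins 54 mm behind the grasp point. The pads swing forward as they close: fully open they stand 13 mm farther back than shut.
Start: joints at [1.427, 0.385, 0.008, 0, -1.194, -0.259], TCP at [244.964, 574.971, 231.312] pointing down, gripper open.
Joint ranges: [-3.14, 3.14], [-1.21, 2.06], [-1.07, 1.41], [-3.16, 2.05], [-2.99, -0.16], [-3.1, 3.1]. Speed limits (rad/s): [2.79, 2.79, 3.14, 3.14, 3.14, 3.14].

### API

Orientations are given as a unit quaternion [x, y, z, w].
In Python, from bench import arm gives the robot as it stands.
- The arm moves only by the tool arm_command, never from a script. Its argument "rows" is a list of rows, each a list of 2 entries, a list of its own where there are three numbers: the shift along the tool's x, y, z as a fraction of full scale, then the turn, a rotation vector about the tool's x, y, z as a fraction of full scale. In form: [[[x, y, z], [wx, wy, wz]], ...]. A call has 1 to 5 rows; each row is the pose to reach, as a shift and turn from the pose commanded when the call began, along the tool's axes at that moment, turning the shorter way round; what a row does not reach only later rows make up. Full scale, the value 1, is 0.25 m for a shift and 180 degrees for a turn. A row lasts 1/10 s, in which the tool goes at most 50 mm and 8.59 degrees, less where a joint would pass 70% of its speed; a pose out of reach is approached as far as the arm can. A call with a number of a shift or a turn outside -1 to 1 is refused whole. A call with a gripper value outside its range is refused whole. "grip" is the opening, from 0 (shut) to 1 (fully open), set as the call begins (left out, the last holds). The fingers move at their own pace and stop on an object; the grip force is fixed at half the most. Time passes only in rows, so rows that repeat a pose let the fingers close. It gives the time, the measured TCP pose, the force, the opening and the grip force at its end, in the units of the state.
- arm.read_state(): the state, without advancing time (a new reading comes with each control period).
- arm.get_image(name): name is "side" or "top" or "wrist"; returns (picture, depth): 480x640x3 uint8, blue, green, red; 480x640 float32, mm along the optical axis (not along the pixel's ray), 0 where there is no reading.
- arm.camera_info(name): a dict with "fx", "fy", "cx", "cy" (pixels), "extrinsics" (4x4, takes a point from camera to world coordinates). Camera axes: x right, y down, z forward; pixel columns grow to the right and rows downward; lengths in mm; the calibration is good to about 2 mm. A picture is of the moment at which its call begins: read the wrist's pose just before it. camera_info takes no time and is no camera call; for the wrist camera it gives the pose at the moment of the call.
- arm.job_done(): hands the job in; it is judged then, once.
Trained networks look in the newest picture that a camera, given by its name, has taken for a name from the list of things; names that differ only in an ending like _2 or _b are one class to them, and where a whole thing is asked for, a point or a joint stands for the part that bears it (a point fixed in the world has none). Each returns a list of dicts, best first, with "score" (0 to 1); they miss things now and then, are a little off and sometimes report something else, mostly with a low value. They report only what shows in the picture. A call takes as long as a camera call.
- arm.spot_in(camera, query): "position" ([column, row] in pixels, amid what is visible of it).
The state is a dict: "clock": time; "joints": joint angles; "joint_vel": joint speeds; "joint_efforts": joint torques, N m; "position": TCP position; "ee_rot": TCP orientation; "contact_force": force on the tool from outside, world axes, zero at the start; "wrist_torque": the same for the moment, N m; "gripper_width": finger opening in mm; "grasp_force": force on a finger pad.
Only numpy, scipy, OpenCV 4.12 (cv2) and the standard library are available. Lean on these libraries where they do the work, as an engineer would, in place of code of your own. Each camera call takes 0.05 s, during which the arm holds its last target. There are 200 camera calls.

### The job

The next straps are one size longer. On the telescoping bench stop that ends in a flat square plate, press its knob down against the spring, draw the tube out of its housing by one hole, and let the button pop up again in that next hole. Leave the other telescoping arm, the one that ends in a fork, locked where it is.

Things in the scene. Friction and masses are not known exactly. Their poses are not given: they have to be found in the camera images.
- stop_arm: The stop: grey housing tube 220 x 48 mm lying on two feet on the bench, its top 46 mm high. From the end nearer the robot comes an inner tube with an upright square plate, 60 x 60 x 6 mm, top edge 64 mm high. Four holes, 50 mm apart, in the housing's top, joined by a slot. Origin: under the housing's centre. Its -x axis points along it to the plate, the way the tube draws out; z up.
- stop_knob (a point): Centre of the top of the knob on the stop: a black upright knurled cylinder, 26 mm across and 26 mm high, on an 8 mm stem; locked, its top is 86 mm and its underside 60 mm above the bench. It rides on the inner tube and can be pinched from above or pressed on its top; starts 25 mm behind the housing's centre, in the second hole from the far end.
- stop_tube (a joint): How far the inner tube, with plate and knob, is drawn out of the housing, in m: 0 at the start (locked in its hole), +0.050 at the next hole outwards, about 1.5 mm of play in each hole; range -0.050 to +0.100. Locked unless the button is pressed; slides with about 1 N when free.
- stop_button (a joint): How far the knob is pressed down, in m: 0 fully up (locked in a hole), 0.013 fully down; about 3 N to start, 7 N fully down. From 0.010 on the button clears the hole and the tube slides; between holes it stays down by itself under the housing's top, and it pops up when let go within about 7 mm of a hole's centre.
- fork_tube (a joint): The same for the tube of the second arm of the same make, which lies beside the stop (left or right of it varies) and ends in a two-pronged fork of round bar, about 65 mm wide, instead of a plate: 0 where it is locked at the start and must stay.

How it is judged (in metres and radians):
On the way:
1. the knob is pressed down while the tube is still in its first hole (value of joint stop_button above 0.007 m and value of joint stop_tube below 0.015 m), for 0.05 s.
At the end, for the whole second after the job is handed in: The tube with the flat plate is drawn out by one hole (50 mm, within 6 mm), its button is up again in that hole (within 4 mm of fully up), and the tube with the fork is still in its first hole (within 10 mm) (value of joint stop_tube between 0.044 and 0.056 m and value of joint stop_button below 0.004 m and value of joint fork_tube between -0.01 and 0.01 m); the robot touches nothing.
It fails at once if the tube of the fork arm is moved out of its hole (value of joint fork_tube above 0.015 m or value of joint fork_tube below -0.015 m).
It also fails if it takes over 29 s, if anything falls off the work surface, if the arm or the gripper's body presses on something with over 40 N, if the wrist force passes 120 N, or if a joint passes its speed limit or range.

## Working session

There is one attempt and no reset: what is moved stays moved. The work goes in short steps, Python scripts to look and compute and a tool call to move; the robot and the scene stay as the last step left them, time stands still between calls to the robot, and variables do not carry over. Pictures are saved under pics/ and viewed, at most 10 in all, crops included, and the job is handed in when it is done.

Besides the shell and the picture viewer there is one more tool, called after "Call:" as name([rows], argument=value, ...), one row to a line, values as JSON. arm_command: Moves the arm, as the interface text tells. Shift numbers are shares of 0.25 m and turn numbers shares of 180 degrees, none past 1 either way. Its arguments: {"type":"object","properties":{"rows":{"type":"array","items":{"type":"array"}},"grip":{"type":"number"}},"required":["rows"]}

```bash
mkdir -p pics
cat > h.py <<'E'
from bench import arm
import numpy as np, cv2
from scipy.spatial.transform import Rotation as R
def world(cam,depth,u,v,info=None):
    i=info or arm.camera_info(cam)
    p=depth[max(0,int(v)-2):int(v)+3,max(0,int(u)-2):int(u)+3]; p=p[p>0]; d=np.median(p)
    E=np.array(i["extrinsics"]); return (E@[(u-i["cx"])/i["fx"]*d,(v-i["cy"])/i["fy"]*d,d,1])[:3]
E
python3 - <<'E'
from h import *
s=arm.read_state(); print(s)
ims=[]
for c in("top","side"):
    im,d=arm.get_image(c); np.save(f"pics/{c}_d.npy",d); cv2.imwrite(f"pics/{c}.png",im)
    for q in("stop_knob","stop_arm","stop_tube","fork_tube"):
        for r in arm.spot_in(c,q)[:3]:
            print(c,q,np.round(r["score"],2),np.round(r["position"]),world(c,d,*r["position"]).round())
E
```

```text
{'clock': 0.0, 'joints': array([ 1.42658705e+00,  3.85519680e-01,  6.61120472e-03, -5.22124551e-04,
       -1.19400320e+00, -2.58650671e-01]), 'joint_vel': array([-1.29972686e-04, -1.12624660e-06,  4.66973054e-04, -1.65284990e-04,
        5.78384197e-04,  4.70357476e-04]), 'joint_efforts': array([ 7.31533819e-04, -3.92292488e+01,  1.88399380e+01,  4.18634981e+00,
       -4.66360667e-03,  2.24987964e-06]), 'position': array([244.74815613, 574.43608547, 230.23469665]), 'ee_rot': array([ 9.79761633e-01, -2.00164844e-01, -1.81761878e-04,  1.06982023e-03]), 'contact_force': array([-0.24073356,  0.1369112 ,  0.00174498]), 'wrist_torque': array([-0.03741431, -0.02514502, -0.02675643]), 'grasp_force': 0.0, 'gripper_width': 85.26203870889513}
top stop_knob 0.74 [404. 191.] [604.  94.  86.]
top stop_arm 0.59 [424. 216.] [578.  59.  38.]
top stop_tube 0.81 [457. 227.] [559.  10.  37.]
top fork_tube 0.96 [263. 292.] [473. 301.  37.]
side stop_knob 0.82 [364. 300.] [612.  80.  82.]
side stop_arm 0.81 [337. 340.] [575.  28.  44.]
side fork_tube 0.84 [286. 240.] [463. 254.  34.]
```

View pics/top.png

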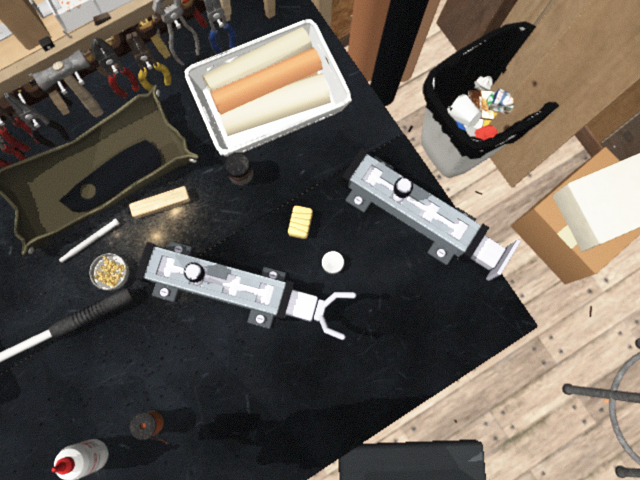

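The top view shows the plate stop at right, with its knob at (403,187), far end at (360,175) and plate at (503,259). The fork arm is on the left, with its knob at (194,272).

Run:
```python
from h import *
for c,(u0,u1,v0,v1) in {"top":(340,525,145,285),"side":(200,560,200,480)}.items():
    d=np.load(f"pics/{c}_d.npy"); i=arm.camera_info(c); E=np.array(i["extrinsics"])
    v,u=np.mgrid[v0:v1,u0:u1]; z=d[v0:v1,u0:u1]
    P=np.stack([(u-i["cx"])/i["fx"]*z,(v-i["cy"])/i["fy"]*z,z,np.ones_like(z)],-1)[z>0]@E.T
    P=P[:,:3]; P=P[(np.hypot(P[:,0]-578,P[:,1]-59)<200)]
    k=P[(P[:,2]>78)&(P[:,2]<95)]; h=P[(P[:,2]>41)&(P[:,2]<51)]; pl=P[(P[:,2]>54)&(P[:,2]<68)]
    print(c,E[:3,3].round(),"knob",len(k),np.median(k,0).round(1),((k.min(0)+k.max(0))/2).round(1),np.ptp(k,axis=0).round(1))
    (cx,cy),sz,a=cv2.minAreaRect(h[:,:2].astype(np.float32)); print("housing",cx,cy,sz,a)
    pl=pl[np.hypot(*(pl[:,:2]-k.mean(0)[:2]).T)>80]; print("plate",len(pl),pl.mean(0).round(1))
    w,V=np.linalg.eigh(np.cov(h[:,:2].T)); print("axis deg",np.degrees(np.arctan2(V[1,1],V[0,1])))
```

```text
top [360. 225. 896.] knob 212 [611.3  94.3  86.1] [613.1  93.7  84.2] [27.2 26.1 11.6]
housing 584.6842041015625 55.62603759765625 (268.9542236328125, 58.33594512939453) 54.28879165649414
plate 211 [507.2 -51.4  62.6]
axis deg 54.5894405307118
side [ 588. -421.  657.] knob 164 [611.   88.3  83.8] [611.4  91.1  82.7] [26.6 26.9  9.4]
housing 518.621337890625 98.65756225585938 (271.52996826171875, 216.45571899414062) 54.895389556884766
plate 275 [502.6 -32.3  60.2]
axis deg 54.08738222210143
```

View pics/side.png

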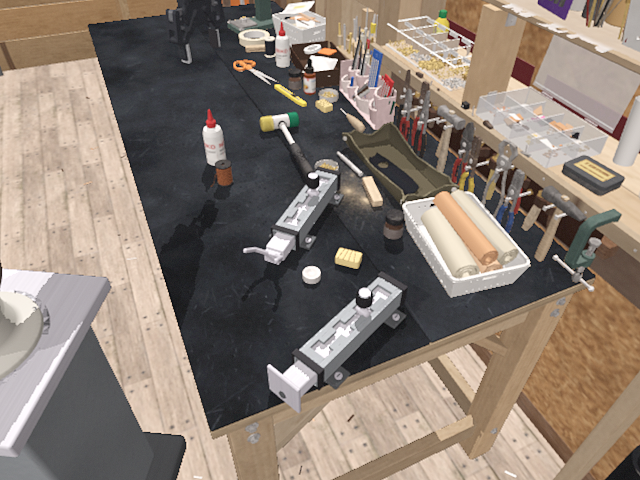

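The side view confirms the plate stop nearest the camera, with its knob at (364,298). The two cameras agree: knob at (612, 93.5), top at 86, axis about 54.4°. I'm moving above it now.

Call:
arm_command([
  [[0.19, 0.11, 0], [0, 0, 0]],
  [[0.37, 0.21, 0], [0, 0, 0]],
  [[0.55, 0.31, 0], [0, 0, 0]],
  [[0.73, 0.41, 0], [0, 0, 0]],
  [[0.9, 0.51, 0], [0, 0, 0]],
], grip=0.75)

```text
clock: 1.0
position: [397.7, 374.8, 231.6]
ee_rot: [0.98, -0.2, 0.0, -0.0]
contact_force: [1.4, 0.3, -0.2]
gripper_width: 64.1
grasp_force: 0.0
```

Call:
arm_command([
  [[0.19, 0.11, 0], [0, 0, 0]],
  [[0.37, 0.21, 0], [0, 0, 0]],
  [[0.55, 0.31, 0], [0, 0, 0]],
  [[0.73, 0.41, 0], [0, 0, 0]],
  [[0.9, 0.51, 0], [0, 0, 0]],
])

```text
clock: 1.5
position: [549.8, 176.1, 231.7]
ee_rot: [0.98, -0.2, 0.0, -0.0]
contact_force: [0.7, 1.1, -0.1]
gripper_width: 63.8
grasp_force: 0.0
```

Call:
arm_command([
  [[0.15, 0.09, 0.1], [0, 0, 0.035]],
  [[0.3, 0.17, 0.2], [0, 0, 0.07]],
  [[0.3, 0.17, 0.25], [0, 0, 0.07]],
  [[0.3, 0.17, 0.25], [0, 0, 0.07]],
])

```text
clock: 1.9
position: [600.0, 107.8, 166.1]
ee_rot: [0.952, -0.307, -0.002, 0.002]
contact_force: [-0.2, 0.5, -0.5]
gripper_width: 63.9
grasp_force: 0.0
```

```bash
cat >> h.py <<'E'
def delta(target):
    s=arm.read_state(); M=R.from_quat(s["ee_rot"])
    y=M.as_matrix()[:,1]; print("t",s["clock"],"pos",s["position"].round(1),"yaw y",np.degrees(np.arctan2(y[1],y[0])).round(1),"tilt",M.as_matrix()[:,2].round(3),"w",s["gripper_width"].round(1),"F",s["contact_force"].round(1))
    print("frac",(M.inv().apply(np.array(target)-s["position"])/250).round(4))
E
python3 - <<'E'
from h import *
delta([612.5,93.5,64])
im,d=arm.get_image("wrist"); info=arm.camera_info("wrist"); cv2.imwrite("pics/w1.png",im)
for r in arm.spot_in("wrist","stop_knob")[:2]: print(r,world("wrist",d,*r["position"],info))
E
```

```text
Traceback (most recent call last):
  File "h.py", line 10, in delta
    y=M.as_matrix()[:,1]; print("t",s["clock"],"pos",s["position"].round(1),"yaw y",np.degrees(np.arctan2(y[1],y[0])).round(1),"tilt",M.as_matrix()[:,2].round(3),"w",s["gripper_width"].round(1),"F",s["contact_force"].round(1))
                                                                                                                                                                      ^^^^^^^^^^^^^^^^^^^^^^^^
AttributeError: 'float' object has no attribute 'round'
```

```bash
sed -i 's/s\["gripper_width"\].round(1)/s["gripper_width"]/' h.py
python3 - <<'E'
from h import *
delta([612.5,93.5,64])
im,d=arm.get_image("wrist"); info=arm.camera_info("wrist"); cv2.imwrite("pics/w1.png",im)
for r in arm.spot_in("wrist","stop_knob")[:2]: print(r,world("wrist",d,*r["position"],info))
E
```

```text
t 1.9 pos [600.  107.8 166.1] yaw y -125.8 tilt [-0.005 -0.002 -1.   ] w 63.92494853105528 F [-0.2  0.5 -0.5]
frac [0.0754 0.0155 0.4082]
{'position': [329.2, 213.8], 'score': 0.67} [616.08365887  91.6878683   90.15470937]
```

View pics/w1.png

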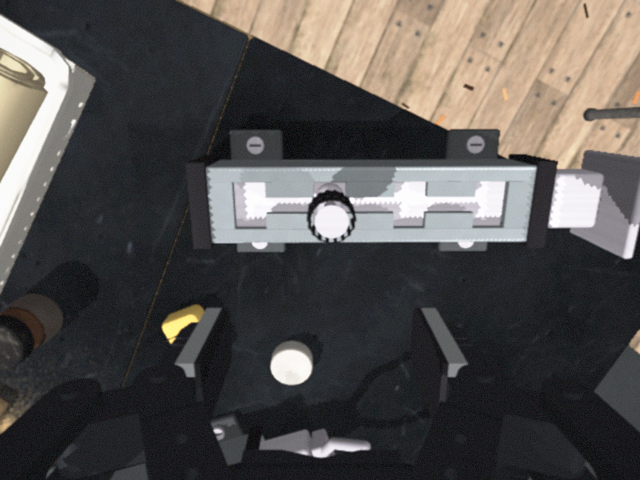

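Wrist view: the housing is aligned with the closing line, with the knob at (331,216) and the plate to the right (+tool y). Next I descend and close.

Call:
arm_command([
  [[0.08, 0.014, 0.1], [0, 0, 0]],
  [[0.08, 0.014, 0.25], [0, 0, 0]],
  [[0.08, 0.014, 0.35], [0, 0, 0]],
  [[0.08, 0.014, 0.4], [0, 0, 0]],
  [[0.08, 0.014, 0.4], [0, 0, 0]],
])

```text
clock: 2.5
position: [614.6, 95.8, 68.4]
ee_rot: [0.952, -0.305, -0.001, 0.0]
contact_force: [0.2, 0.3, 0.4]
gripper_width: 64.0
grasp_force: 0.0
```

Call:
arm_command([
  [[0, 0, 0], [0, 0, 0]],
  [[0, 0, 0], [0, 0, 0]],
  [[0, 0, 0], [0, 0, 0]],
  [[0, 0, 0], [0, 0, 0]],
  [[0, 0, 0], [0, 0, 0]],
], grip=0)

```text
clock: 3.0
position: [614.1, 92.8, 70.1]
ee_rot: [0.952, -0.306, -0.001, 0.002]
contact_force: [-1.3, -5.5, 2.2]
gripper_width: 23.1
grasp_force: 58.7
```

Run:
```python
from h import *
delta([613.5,93,53])
im,d=arm.get_image("wrist"); cv2.imwrite("pics/w2.png",im)
```

```text
t 3.0 pos [614.1  92.8  70.1] yaw y -125.7 tilt [-0.002 -0.003 -1.   ] w 23.13233753164853 F [-1.3 -5.5  2.2]
frac [-0.0026  0.0005  0.0682]
```

View pics/w2.png

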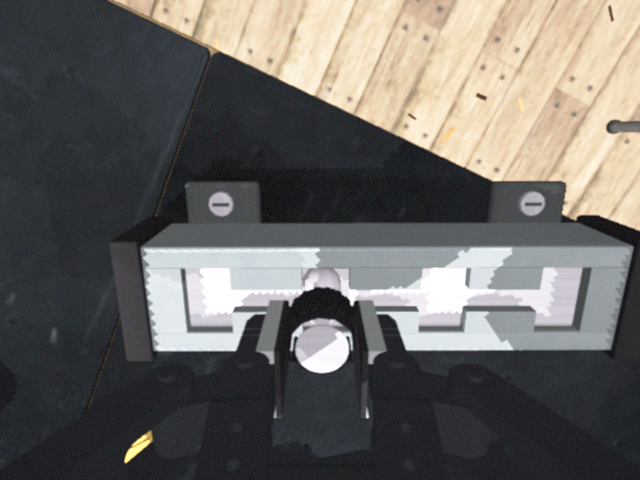

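The knob is between the pads, at (322,345). I'll press it down 14 mm.

Call:
arm_command([
  [[0, 0, 0.02], [0, 0, 0]],
  [[0, 0, 0.04], [0, 0, 0]],
  [[0, 0, 0.055], [0, 0, 0]],
  [[0, 0, 0.055], [0, 0, 0]],
  [[0, 0, 0.055], [0, 0, 0]],
])

```text
clock: 3.55
position: [617.1, 96.5, 58.8]
ee_rot: [0.952, -0.305, 0.002, -0.002]
contact_force: [-5.5, 3.3, 13.4]
gripper_width: 23.0
grasp_force: 59.9
```

Letting go of the lateral offset suggests the button has cleared (the tool sprang back 5 mm along the axis). I'll draw out 55 mm from here, to an expected TCP of about (585,52).

Call:
arm_command([
  [[-0.008, 0.04, 0.004], [0, 0, 0]],
  [[-0.008, 0.09, 0.004], [0, 0, 0]],
  [[-0.008, 0.14, 0.004], [0, 0, 0]],
  [[-0.008, 0.19, 0.004], [0, 0, 0]],
  [[-0.008, 0.215, 0.004], [0, 0, 0]],
])

```text
clock: 4.05
position: [586.2, 53.5, 58.8]
ee_rot: [0.952, -0.305, 0.005, -0.003]
contact_force: [-2.8, 2.9, 15.5]
gripper_width: 23.4
grasp_force: 60.1
```

Call:
arm_command([
  [[0, 0, 0], [0, 0, 0]],
  [[0, 0, 0], [0, 0, 0]],
])

```text
clock: 4.25
position: [586.2, 53.5, 58.8]
ee_rot: [0.952, -0.305, 0.004, -0.002]
contact_force: [-1.6, 0.4, 15.5]
gripper_width: 23.5
grasp_force: 60.2
```

Run:
```python
from h import *
delta([585,52.2,70])
im,d=arm.get_image("wrist"); cv2.imwrite("pics/w3.png",im)
```

```text
t 4.25 pos [586.2  53.5  58.8] yaw y -125.5 tilt [ 0.01   0.002 -1.   ] w 23.497569045388854 F [-1.6  0.4 15.5]
frac [-0.0005  0.0064 -0.0449]
```

View pics/w3.png

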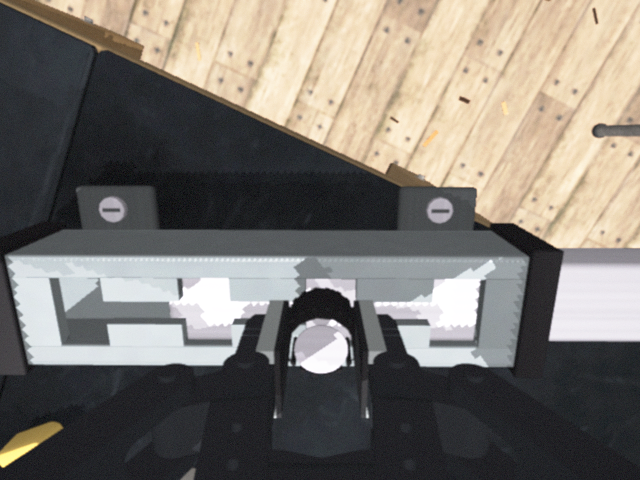

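The tube has been drawn out: the inner tube shows at right and the knob sits in the third hole. I'll nudge 1.5 mm and let it rise.

Call:
arm_command([
  [[0, 0.006, 0], [0, 0, 0]],
  [[0, 0.006, -0.02], [0, 0, 0]],
  [[0, 0.006, -0.04], [0, 0, 0]],
  [[0, 0.006, -0.055], [0, 0, 0]],
  [[0, 0.006, -0.055], [0, 0, 0]],
])

```text
clock: 4.8
position: [584.4, 51.5, 69.7]
ee_rot: [0.952, -0.306, 0.003, -0.002]
contact_force: [5.8, -3.3, 2.5]
gripper_width: 23.3
grasp_force: 58.8
```

```bash
python3 -c "
from h import *
delta([585,52.2,70])"
```

```text
t 4.8 pos [584.4  51.5  69.7] yaw y -125.6 tilt [ 0.007  0.001 -1.   ] w 23.334061785089037 F [ 5.8 -3.3  2.5]
frac [ 0.0003 -0.0037 -0.0011]
```

The button is up at about 51 mm. I'll open the gripper and retreat.

Call:
arm_command([
  [[0, 0, 0], [0, 0, 0]],
  [[0, 0, 0], [0, 0, 0]],
  [[0, 0, 0], [0, 0, 0]],
  [[0, 0, 0], [0, 0, 0]],
  [[0, 0, 0], [0, 0, 0]],
], grip=0.75)

```text
clock: 5.3
position: [581.0, 51.1, 67.4]
ee_rot: [0.952, -0.306, -0.0, 0.0]
contact_force: [0.9, 0.2, 0.8]
gripper_width: 64.1
grasp_force: 0.0
```

Call:
arm_command([
  [[0, 0, -0.1], [0, 0, 0]],
  [[0, 0, -0.2], [0, 0, 0]],
  [[0, 0, -0.35], [0, 0, 0]],
  [[0, 0, -0.45], [0, 0, 0]],
  [[0, 0, -0.45], [0, 0, 0]],
])

```text
clock: 5.8
position: [583.7, 51.7, 184.8]
ee_rot: [0.952, -0.306, 0.004, -0.002]
contact_force: [0.4, -0.1, 0.6]
gripper_width: 63.7
grasp_force: 0.0
```

Run:
```python
from h import *
im,d=arm.get_image("wrist"); i=arm.camera_info("wrist"); cv2.imwrite("pics/w4.png",im)
for r in arm.spot_in("wrist","stop_knob")[:2]: print(r,world("wrist",d,*r["position"],i))
c="side"; im,d=arm.get_image(c); i=arm.camera_info(c); E=np.array(i["extrinsics"])
v,u=np.mgrid[200:480,200:560]; z=d[200:480,200:560]
P=(np.stack([(u-i["cx"])/i["fx"]*z,(v-i["cy"])/i["fy"]*z,z,np.ones_like(z)],-1)[z>0]@E.T)[:,:3]
k=P[(P[:,2]>76)&(P[:,2]<95)&(np.hypot(P[:,0]-583,P[:,1]-51)<40)]; print(len(k),np.median(k,0),k.max(0))
```

```text
{'position': [323.5, 242.7], 'score': 0.56} [582.14904726  49.46144239  85.49832626]
197 [582.8601116   47.3797758   83.24332167] [595.82758799  65.60811459  86.61620587]
```

View pics/w4.png

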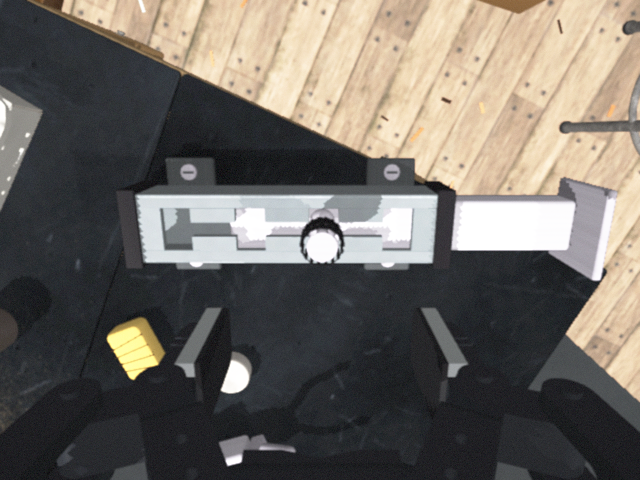

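The knob at (322,244) sits in the third hole with its top at about 86 mm (fully up). By the side camera it has moved 50 mm.

```bash
python3 -c "
from bench import arm
print(arm.job_done())"
```

```text
the job is handed in; nothing more can be done
None
```

The plate stop's tube is drawn out one hole (about 50 mm) with its button up again in the new hole; the fork arm was never touched, and the job was handed in at about 6 s with no verdict returned.

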